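Snap a food box lid on with bench pliers

ROBOT

A 6-joint arm with a two-finger parallel gripper is mounted at the origin on a cart in front of the work surface, level with it; the furniture and walls round the work are solid. World frame = base frame: x ahead of the robot, y to its left, z up, the work surface at z = 0. Lengths are in m, angles in rad, forces in N, time in s.
With the tool pointing down it reaches from about 0.35 to 0.975 m from the base axis. Payload 4.9 kg.
Tool frame: the origin (TCP) lies midway between the tips of the shut fingers; the grasp point (between the pads) lies 19 mm behind it; z points along the fingers, y is the line along which they close (so a half turn about z gives the same grasp; the last joint's range is limited). The gripper opens to 85 mm and grips with 20 to 120 N. Pads are 22 mm wide; open, the fingers measure 114 mm over their backs; the gripper's body (76 mm by 85 mm) begins 54 mm behind the grasp point. The pads swing forward as they close: fully open they stand 13 mm farther back than shut.
Start: joints at [-1.336, 0.053, 1.613, -0, 1.476, -0.119], TCP at [0.217, -0.586, 0.231] pointing down, gripper open.
Joint ranges: [-3.01, 3.01], [-1.01, 2.22], [0.06, 2.58], [-1.02, 4.17], [0.09, 2.62], [-3.14, 3.14]. Speed limits (rad/s): [2.57, 2.57, 3.14, 3.14, 3.14, 3.14].

INTERFACE

Orientations are given as a rotation vector (axis times angle).
In Python, from station import ctrl gives the robot as it stands. The module is installed in compiled form; this text tells all that it offers.
- The arm moves only by the shell command python3 -m handwheel 'ROWS' [OPENING] [FORCE]. ROWS is JSON, a list of rows, each a list of 2 entries, a list of its own where there are three numbers: the shift along the tool's x, y, z in cm, then the turn, a rotation vector about the tool's x, y, z in rad. In form: [[[tx, ty, tz], [ax, ay, az]], ...]. A call has 1 to 5 rows; each row is the pose to reach, as a shift and turn from the pose commanded when the call began, along the tool's axes at that moment; what a row does not reach only later rows make up. A row lasts 1/8 s, in which the tool goes at most 62.5 mm and 10.7 degrees, less where a joint would pass 70% of its speed; a pose out of reach is approached as far as the arm can. A call with a gripper value outside its range is refused whole. OPENING is the gripper's target within -1 to 1 (shut at 1, half-way at 0, fully open at -1), set as the call begins (- or left out, the last holds). The fingers move at their own pace and stop on an object; FORCE is the grip in N (left out, the last holds). Time passes only in rows, so rows that repeat a pose let the fingers close. It gives the time, the measured TCP pose, the force, the opening and the grip force at its end, in the units of the state.
- ctrl.get_obs(): the state, without advancing time (a new reading comes with each control period).
- ctrl.get_image(name): name is "side" or "top"; returns the picture (400x640x3 uint8, blue, green, red); there is no depth.
- ctrl.calibration(name): a dict with "fx", "fy", "cx", "cy" (pixels), "k1" (the pictures are not rectified: a ray, as slopes to the right and down, at radius r is drawn at 1 + k1 r^2 times it, then the intrinsics apply), "R" (3x3) and "t" (3): a world point X has camera coordinates R X + t. Camera axes: x right, y down, z forward; pixel columns grow to the right and rows downward; lengths in m; the calibration is good to about 2 mm. A picture is of the moment at which its call begins. calibration takes no time and is no camera call.
- ctrl.finish_job(): hands the job in; it is judged then, once.
Trained networks look in the newest picture that a camera, given by its name, has taken for a name from the list of things; names that differ only in an ending like _2 or _b are one class to them, and where a whole thing is asked for, a point or a joint stands for the part that bears it (a point fixed in the world has none). Each returns a list of dicts, best first, with "score" (0 to 1); they miss things now and then, are a little off and sometimes report something else, mostly with a low value. They report only what shows in the picture. A call takes as long as a camera call. They do not tell look-alikes from the thing itself.
- ctrl.look_for(camera, query): "position" ([column, row] in pixels, amid what is visible of it).
- ctrl.landmark_of(camera, query): "position" ([column, row] in pixels: a listed point, or the origin of a listed thing).
The state is a dict: "t": time; "q": joint angles; "dq": joint speeds; "effort": joint torques, N m; "tool_pos": TCP position; "tool_rot": TCP orientation; "contact_force": force on the tool from outside, world axes, zero at the start; "wrist_torque": the same for the moment, N m; "opening": finger opening in m; "grip_force": force on a finger pad.
Only numpy, scipy, OpenCV 4.12 (cv2) and the standard library are available. Lean on these libraries where they do the work, as an engineer would, in place of code of your own. Each camera call takes 0.05 s, during which the arm holds its last target. There are 200 camera calls.

TASK

Push the white food box along its rails, all the way home against the orange stop under the open pliers. Then press the red pliers handle down until the pad snaps the blue lid onto the box with a click, and let go so that the pliers spring open again, leaving the closed box where it is. Use the pliers and not your fingers to press the lid on, and do not disturb the striped mug or the green-lidded jar.

Things in the scene. Friction and masses are not known exactly. Their poses are not given: they have to be found in the camera images.
- pliers_stand: Bench-held pliers, fixed to the worktop, turned by up to 0.28 rad. Origin on the worktop (z = 0) under the middle of the box's place. Own axes: handle to -x, hinge at +x, the box is pushed along -y. Steel bed 10 mm thick, 104 mm wide (x), y = -90 to +172 mm; rails along y, inner faces at x = -43 and +43 mm, tops at z = 22 mm.
- seat (a point): Point on the bed's top (10 mm above the worktop) where the origin of the box lies when it is fully home (the box touching the stop is about 1 mm beyond it). Axes as those of the stand.
- stop (a point): Middle of the inner face of the orange stop, which the box's end meets: 66 mm along the stand's -y from the seat, 31 mm high over the worktop at its top. Axes as those of the stand.
- hinge (a point): Middle of the hinge axis of the upper arm, 85 mm along the stand's +x from the seat, 76 mm above the worktop; the axis runs along y. Its bracket is 46 mm wide (y) and 88 mm high.
- pliers_arm (a joint): Angle of the upper arm (rad): 0 = fully open (arm 0.32 rad above level; its spring holds it there), grows as the handle is pressed down; about 0.25 when the pad meets the loose lid of a box in place, about 0.32 (arm level) when the lid is snapped on; stop at 0.37. Let go, it springs back to 0.
- handle (a point): Where to press: on the upper face of the red grip (34 mm wide, 105 mm long, 20 mm thick), 215 mm from the hinge, 10 mm above the arm's centre line; moves with the arm in an arc. About 153 mm above the worktop when open, 86 mm with the lid snapped on. 3 N move the arm through the air, about 9 N here snap the lid on. A fixed black grip, 17 mm high, lies below.
- pad (a point): Underside of the round rubber pad (20 mm across, 40 mm long along y) under the 26 mm wide steel arm, 85 mm from the hinge, 22 mm below the arm's centre line; moves with the arm. About 21 mm above the loose lid when open.
- food_box: Loose white box, 80 (x) x 130 (y) mm, about 300 g with its blue lid; origin at the centre of its underside, which slides on the bed between the rails (3 mm play each side); axes nearly the stand's. Starts 40 to 90 mm short of home, towards the stand's +y. Walls 38 mm high. Lid top 50 mm above the underside when loose, 44 mm when snapped on; the loose lid's skirt ends 39 mm above it.
- box_lid (a joint): Travel of the blue lid down onto the box (m): 0 = resting loose, 0.006 = snapped on. A catch pushes it back up if it is let go before about 0.004 and pulls it home beyond that; it takes about 17 N on the lid itself.
- mug: Loose striped cup with a handle, 65 x 88 x 50 mm, a bystander; origin at its underside.
- jar: Loose glass sugar jar with a green lid, 65 mm across, 90 mm high, a bystander; origin at its underside.
Things that resemble listed ones, but are neither listed nor needed, are in the scene too. There is more than one size of the food_box; the one meant has the size given above.

How it is judged:
On the way, in this order (a step that is already met when the one before it is completed fails the run):
1. the box is home under the open pliers, its lid still loose (horizontal distance between food_box and seat below 0.01 m and value of joint box_lid below 0.002 m), for 0.2 s.
2. the pliers are pressed closed on the box and the lid is snapped on (horizontal distance between food_box and seat below 0.01 m and value of joint box_lid above 0.005 m and value of joint pliers_arm above 0.25 rad), for 0.04 s.
At the end, for the whole second after the job is handed in: The lid is snapped on (more than 5 of its 6 mm), the pliers have sprung open again (under 0.06 rad), and the box rests on the bed within 12 mm of the seat (value of joint box_lid above 0.005 m and value of joint pliers_arm below 0.06 rad and horizontal distance between food_box and seat below 0.012 m and z of food_box in the frame of seat below 0.004 m and linear speed of food_box below 0.02 m/s); the robot touches nothing.
It fails at once if the lid is pressed on with the fingers or arm instead of the pliers (more than 8 N on it while it goes down) (contact force between any of the fingers, the arm and box_lid above 8 N and value of joint box_lid between 0.0015 and 0.005 m).
It fails at once if the striped mug or the green-lidded jar is shoved more than 30 mm (distance of any of mug, jar from where it was at the start of the episode above 0.03 m).
It also fails if it takes over 43 s, if anything falls off the work surface, if the arm or the gripper's body presses on something with over 40 N, if the wrist force passes 120 N, or if a joint passes its speed limit or range.

## Working session

There is one attempt and no reset: what is moved stays moved. The work goes in short steps, Python scripts to look and compute and a shell command to move; the robot and the scene stay as the last step left them, time stands still between calls to the robot, and variables do not carry over. Pictures are saved under pics/ and viewed, at most 10 in all, crops included, and the job is handed in when it is done.

```bash
mkdir -p pics; cat > h.py <<'E'
import numpy as np, cv2
from scipy.optimize import least_squares
from scipy.spatial.transform import Rotation as Ro
from station import ctrl
def ray(cam,p):
    c=ctrl.calibration(cam); R=np.array(c["R"]);t=np.array(c["t"])
    K=np.array([[c["fx"],0,c["cx"]],[0,c["fy"],c["cy"]],[0,0,1.]])
    n=cv2.undistortPoints(np.array([[p]],float),K,np.array([c["k1"],0,0,0,0.]))[0,0]
    d=R.T@np.array([n[0],n[1],1]); return -R.T@t, d/np.linalg.norm(d)
def proj(cam,X):
    c=ctrl.calibration(cam); Y=np.array(c["R"])@np.array(X)+np.array(c["t"]); s=Y[:2]/Y[2]; s=s*(1+c["k1"]*(s@s))
    return np.array([c["fx"]*s[0]+c["cx"],c["fy"]*s[1]+c["cy"]])
def atz(cam,p,z):
    o,d=ray(cam,p); return o+d*(z-o[2])/d[2]
def tri(p,q):
    o1,d1=ray("side",p);o2,d2=ray("top",q)
    s=np.linalg.lstsq(np.c_[d1,-d2],o2-o1,rcond=None)[0]
    a,b=o1+s[0]*d1,o2+s[1]*d2
    return (a+b)/2, np.linalg.norm(a-b)
E
python3 - <<'E'
from h import *
for c in("side","top"):
    im=ctrl.get_image(c); cv2.imwrite(f"pics/{c}0.png",im)
    for q in("pliers_stand","seat","stop","hinge","handle","pad","food_box","mug","jar"):
        print(c,q,[(np.round(d["position"]).tolist(),round(d["score"],2)) for d in ctrl.landmark_of(c,q)][:4])
E
```

```text
side pliers_stand [([295.0, 249.0], 0.77), ([300.0, 222.0], 0.42)]
side seat [([297.0, 251.0], 0.94)]
side stop [([310.0, 236.0], 0.88)]
side hinge [([275.0, 224.0], 0.72), ([309.0, 237.0], 0.23)]
side handle [([328.0, 212.0], 0.8)]
side pad [([295.0, 226.0], 0.59)]
side food_box [([334.0, 284.0], 0.94), ([286.0, 257.0], 0.84), ([250.0, 294.0], 0.83)]
side mug [([367.0, 232.0], 0.85), ([288.0, 258.0], 0.16)]
side jar [([381.0, 218.0], 0.8), ([284.0, 252.0], 0.71)]
top pliers_stand [([304.0, 186.0], 0.74)]
top seat [([303.0, 183.0], 0.65)]
top stop [([325.0, 187.0], 0.7)]
top hinge [([308.0, 148.0], 0.76)]
top handle [([294.0, 219.0], 0.84)]
top pad [([301.0, 182.0], 0.6)]
top food_box [([210.0, 186.0], 0.8), ([252.0, 252.0], 0.77), ([286.0, 181.0], 0.75)]
top mug [([382.0, 237.0], 0.83)]
top jar [([426.0, 240.0], 0.84)]
```

View pics/side0.png

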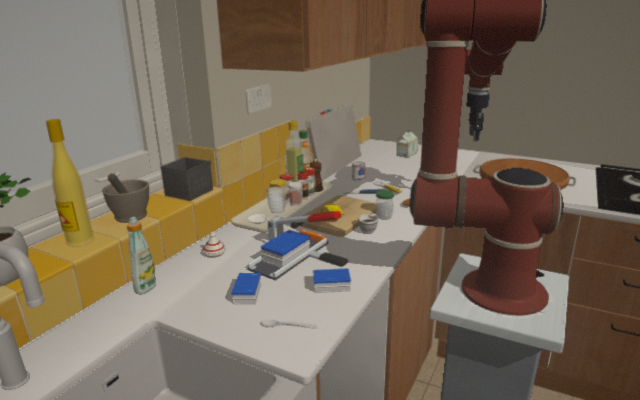

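View pics/top0.png

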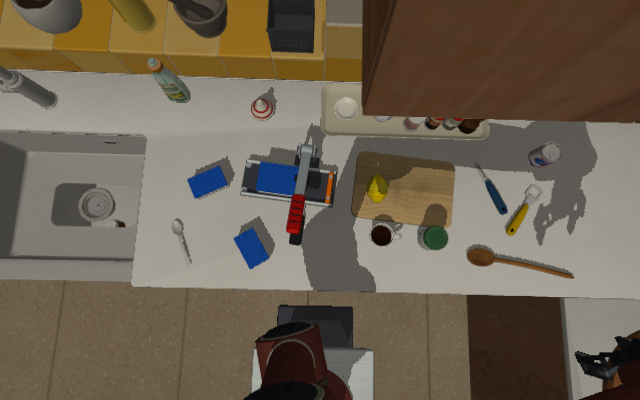

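The side view shows three blue-lidded boxes: on the rails at side (286,250) / top (277,179), and loose at side (246,288) / top (208,181) and side (332,280) / top (252,248). The one on the bed under the pliers is the one meant. It is the largest and lies between the rails. The mug is at top (382,235) and the jar at top (434,238), both on the far side of the stop.

```bash
python3 - <<'E'
from h import *
# fit stand pose (x,y,yaw) to landmarks
L={"seat":(0,0,.010),"stop":(0,-.066,.031),"hinge":(.085,0,.076),
   "handle":(.085-.215*np.cos(.32)-.010*np.sin(.32)*1,0,.153),"pad":(.085-.085*np.cos(.32)+.022*np.sin(.32),0,.076+.085*np.sin(.32)-.022*np.cos(.32))}
obs={"side":{"seat":(297,251),"stop":(310,236),"hinge":(275,224),"handle":(328,212),"pad":(295,226)},
 "top":{"seat":(303,183),"stop":(325,187),"hinge":(308,148),"handle":(294,219),"pad":(301,182)}}
for k in L: print(k,np.round(tri(obs["side"][k],obs["top"][k]),3) if 0 else [np.round(v,3) for v in tri(obs["side"][k],obs["top"][k])], L[k][2])
def W(p,l): return np.array([p[0]+l[0]*np.cos(p[2])-l[1]*np.sin(p[2]),p[1]+l[0]*np.sin(p[2])+l[1]*np.cos(p[2]),l[2]])
f=lambda p:np.concatenate([proj(c,W(p,L[k]))-obs[c][k] for c in obs for k in L])
r=least_squares(f,[.6,0,0],loss="soft_l1"); print(np.round(r.x,4),np.round(r.fun.reshape(-1,2),1).tolist())
for s,t in(((286,257),(286,181)),((250,294),(210,186)),((334,284),(252,252))): print("box",[np.round(v,3) for v in tri(s,t)])
P,_=tri((286,257),(286,181)); d=P[:2]-r.x[:2];c,s=np.cos(r.x[2]),np.sin(r.x[2]);print("box in stand",c*d[0]+s*d[1],-s*d[0]+c*d[1])
for n,s,t in(("mug",(367,232),(382,237)),("jar",(381,218),(426,240))): print(n,[np.round(v,3) for v in tri(s,t)])
a=cv2.imread("pics/top0.png")[130:270,180:340]; cv2.imwrite("pics/topc.png",cv2.resize(a,None,fx=4,fy=4,interpolation=cv2.INTER_CUBIC))
E
```

```text
seat [array([ 0.596,  0.041, -0.002]), np.float64(0.004)] 0.01
stop [array([ 0.583, -0.021,  0.024]), np.float64(0.0)] 0.031
hinge [array([0.68 , 0.028, 0.066]), np.float64(0.003)] 0.076
handle [array([0.478, 0.054, 0.154]), np.float64(0.002)] 0.153
pad [array([0.588, 0.046, 0.084]), np.float64(0.011)] 0.08185497845455632
[ 0.5928  0.0423 -0.1431] [[-0.0, -3.2], [0.0, -2.3], [-0.3, -2.5], [1.4, 1.6], [-1.9, -0.5], [-0.4, 0.9], [0.7, -0.6], [-0.8, 0.5], [-2.7, 2.0], [1.3, -7.7]]
box [array([ 0.602,  0.09 , -0.   ]), np.float64(0.001)]
box [array([0.58 , 0.303, 0.002]), np.float64(0.002)]
box [array([0.4  , 0.174, 0.01 ]), np.float64(0.003)]
box in stand 0.0024170387686970407 0.04899339970073389
mug [array([ 0.454, -0.184, -0.006]), np.float64(0.008)]
jar [array([ 0.45 , -0.307, -0.004]), np.float64(0.012)]
```

View pics/topc.png

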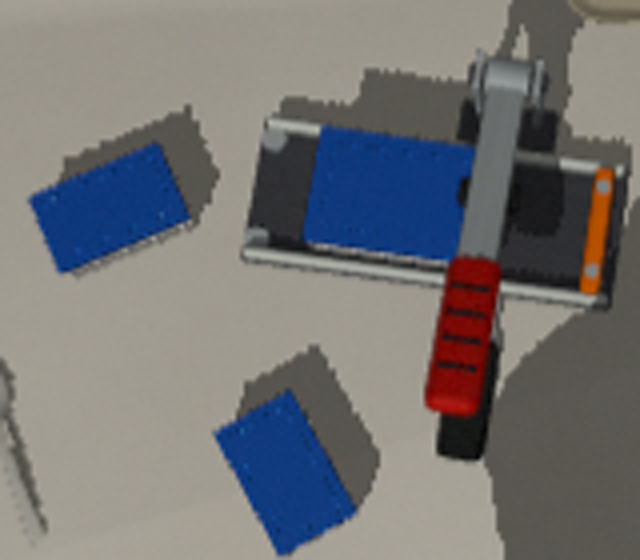

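The crop confirms the choice. The box at top (277,179) lies between the rails, with the orange stop at its right (top px 330,188). The other two are smaller and loose on the worktop.

```bash
cat >> h.py <<'E'
S=np.array([.5928,.0423,-.1431])
def loc(P,S=S):
    c,s=np.cos(S[2]),np.sin(S[2]); d=np.array(P[:2])-S[:2]; return np.array([c*d[0]+s*d[1],-s*d[0]+c*d[1],P[2]])
def wor(l,S=S):
    c,s=np.cos(S[2]),np.sin(S[2]); return np.array([S[0]+c*l[0]-s*l[1],S[1]+s*l[0]+c*l[1],l[2]])
def go(l,phi=0):
    """shift (cm, tool axes) and turn to local stand point l, tool down, tool y along stand angle phi"""
    o=ctrl.get_obs(); R0=Ro.from_rotvec(o["tool_rot"]); 
    best=None
    for k in(0,np.pi):
        a=S[2]+phi+k; y=np.array([np.cos(a),np.sin(a),0]); z=np.array([0,0,-1.]); R=Ro.from_matrix(np.c_[np.cross(y,z),y,z])
        v=(R0.inv()*R).as_rotvec()
        if best is None or np.linalg.norm(v)<np.linalg.norm(best): best=v
    print("shift",np.round(R0.inv().apply(wor(l)-o["tool_pos"])*100,2),"turn",np.round(best,3),"| at local",np.round(loc(o["tool_pos"]),4),"F",np.round(o["contact_force"],1),"t",round(o["t"],2))
E
python3 - <<'E'
from h import *
u=lambda x,y:(180+(x+.5)/4-.5,130+(y+.5)/4-.5)
for n,p,z in(("railTL",(270,120),.022),("railTR",(628,166),.022),("railBL",(243,258),.022),("railBR",(605,306),.022),("stopT",(597,170),.031),("stopB",(580,292),.031),("boxTL",(321,127),.06),("boxBL",(305,244),.06),("lidBR",(455,260),.06),("lidTR",(470,146),.06),("armTip",(453,412),.165),("gripL",(427,400),.16),("gripR",(478,408),.16)):
    P=atz("top",u(*p),z); print(n,np.round(P,4),np.round(loc(P),4))
o=ctrl.get_obs(); print(Ro.from_rotvec(o["tool_rot"]).as_matrix().round(3))
go((0,.14,.25),0); go((0,.14,.25),np.pi/2)
E
```

```text
railTL [0.6555 0.2    0.022 ] [0.0396 0.1651 0.022 ]
railTR [ 0.6299 -0.0528  0.022 ] [ 0.0503 -0.0888  0.022 ]
railBL [0.5564 0.2127 0.022 ] [-0.0603  0.1635  0.022 ]
railBR [ 0.5298 -0.0388  0.022 ] [-0.0508 -0.0893  0.022 ]
stopT [ 0.6242 -0.0308  0.031 ] [ 0.0415 -0.0679  0.031 ]
stopB [ 0.5377 -0.0211  0.031 ] [-0.0455 -0.0706  0.031 ]
boxTL [0.6416 0.1579 0.06  ] [0.0318 0.1214 0.06  ]
boxBL [0.5606 0.1642 0.06  ] [-0.0493  0.1161  0.06  ]
lidBR [0.5526 0.0636 0.06  ] [-0.0429  0.0153  0.06  ]
lidTR [0.6314 0.0565 0.06  ] [0.0362 0.0196 0.06  ]
armTip [0.4432 0.054  0.165 ] [-0.1498 -0.0098  0.165 ]
gripL [0.4502 0.07   0.16  ] [-0.1451  0.0071  0.16  ]
gripR [0.4463 0.0396 0.16  ] [-0.1446 -0.0236  0.16  ]
[[ 0.938  0.346 -0.   ]
 [ 0.346 -0.938 -0.   ]
 [-0.     0.    -1.   ]]
shift [ 63.75 -58.23  -1.87] turn [ 0.     0.    -1.074] | at local [-0.2828 -0.6758  0.2313] F [ 0.5 -0.1 -0.2] t 1.0
shift [ 63.75 -58.23  -1.87] turn [0.    0.    0.497] | at local [-0.2828 -0.6758  0.2313] F [ 0.5 -0.1 -0.2] t 1.0
```

```bash
sed -i 's/^S=.*/S=np.array([.588,.040,-.103])/' h.py; python3 - <<'E'
from h import *
u=lambda x,y:(180+(x+.5)/4-.5,130+(y+.5)/4-.5)
for p in((321,127),(305,244)): print(np.round(loc(atz("top",u(*p),.06)),4))
go((0,.155,.25),np.pi/2)
E
```

```text
[0.0412 0.1228 0.06  ]
[-0.04    0.1207  0.06  ]
shift [ 63.38 -59.79  -1.87] turn [0.    0.    0.457] | at local [-0.3051 -0.6611  0.2313] F [ 0.5 -0.1 -0.2] t 1.0
```

```bash
python3 -m handwheel '[[[4,-3.8,-1.9],[0,0,0]],[[8.4,-8,-1.9],[0,0,0]],[[12.8,-12.1,-1.9],[0,0,0]],[[17.2,-16.2,-1.9],[0,0,0]],[[21.6,-20.4,-1.9],[0,0,0]]]' 1 60; python3 -m handwheel '[[[4.4,-4.1,0],[0,0,0]],[[8.8,-8.2,0],[0,0,0]],[[13.2,-12.3,0],[0,0,0]],[[17.6,-16.4,0],[0,0,0]],[[21.6,-20.4,0],[0,0,0]]]'
python3 - <<'E'
from h import *
go((0,.155,.25),np.pi/2)
E
```

```text
t: 1.62
tool_pos: [0.3491, -0.3184, 0.2505]
tool_rot: [3.092, 0.552, 0.001]
contact_force: [-0.2, 0.5, -0.1]
opening: 0.0002
grip_force: 0.0
t: 2.25
tool_pos: [0.4811, -0.0519, 0.2507]
tool_rot: [3.092, 0.553, 0.002]
contact_force: [-0.7, 0.5, -0.2]
opening: 0.0001
grip_force: 0.0
shift [ 20.06 -18.82   0.07] turn [ 0.001 -0.001  0.457] | at local [-0.0969 -0.1024  0.2507] F [-0.7  0.5 -0.2] t 2.25
```

```bash
python3 -m handwheel '[[[4.2,-4,0],[0,0,0.1]],[[8.5,-8,0],[0,0,0.22]],[[12.8,-12,0],[0,0,0.34]],[[17,-16,0],[0,0,0.457]],[[20.1,-18.8,0],[0,0,0.457]]]'
python3 - <<'E'
from h import *
go((0,.155,.03),np.pi/2)
E
```

```text
t: 2.88
tool_pos: [0.6044, 0.1945, 0.2502]
tool_rot: [-3.137, 0.161, -0.0]
contact_force: [0.3, 0.3, 0.7]
opening: -0.0
grip_force: 0.0
shift [-0.04  0.04 22.02] turn [-0.    -0.     0.001] | at local [0.0004 0.1554 0.2502] F [0.3 0.3 0.7] t 2.88
```

```bash
python3 -m handwheel '[[[0,0,6],[0,0,0]],[[0,0,12],[0,0,0]],[[0,0,17],[0,0,0]],[[0,0,20],[0,0,0]],[[0,0,22],[0,0,0]]]'
python3 - <<'E'
from h import *
go((0,.0795,.03),np.pi/2)
for c in("side","top"): cv2.imwrite(f"pics/{c}1.png",ctrl.get_image(c))
a=cv2.imread("pics/side1.png")[170:300,220:380]; b=cv2.imread("pics/top1.png")[130:260,220:380]
cv2.imwrite("pics/c1.png",cv2.resize(np.hstack([a,b]),None,fx=2.5,fy=2.5,interpolation=cv2.INTER_CUBIC))
E
```

```text
t: 3.5
tool_pos: [0.6029, 0.192, 0.0283]
tool_rot: [3.137, -0.162, -0.003]
contact_force: [-0.5, -0.0, -0.3]
opening: 0.0003
grip_force: 0.0
shift [ 0.08  7.32 -0.17] turn [ 0.001  0.002 -0.   ] | at local [-0.0008  0.1527  0.0283] F [-0.5 -0.  -0.3] t 3.5
```

View pics/c1.png

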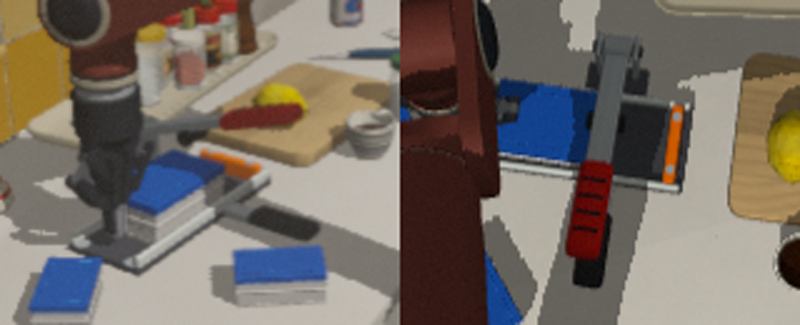

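The side crop shows the shut fingers standing on the bed just behind the box, clear of the lid and the pliers. Next is the push.

```bash
python3 -m handwheel '[[[0,1,-0.1],[0,0,0]],[[0,2,-0.1],[0,0,0]],[[0,3,-0.1],[0,0,0]],[[0,4,-0.1],[0,0,0]],[[0,5,-0.1],[0,0,0]]]'; python3 -m handwheel '[[[0,0.6,0],[0,0,0]],[[0,1.1,0],[0,0,0]],[[0,1.5,0],[0,0,0]],[[0,1.8,0],[0,0,0]],[[0,1.8,0],[0,0,0]]]'
python3 - <<'E'
from h import *
go((0,.0795,.03),np.pi/2)
E
```

```text
t: 4.22
tool_pos: [0.6001, 0.1426, 0.0333]
tool_rot: [-3.135, 0.162, -0.006]
contact_force: [0.7, 5.8, 5.3]
opening: -0.0005
grip_force: 2.9
t: 4.85
tool_pos: [0.5967, 0.1241, 0.0311]
tool_rot: [3.137, -0.162, -0.0]
contact_force: [0.6, 2.6, 1.2]
opening: -0.0001
grip_force: 1.5
shift [-0.    0.51  0.11] turn [ 0.001  0.    -0.   ] | at local [0.     0.0846 0.0311] F [0.6 2.6 1.2] t 4.85
```

```bash
python3 -m handwheel '[[[0,0.15,0],[0,0,0]],[[0,0.3,0],[0,0,0]],[[0,0.3,0],[0,0,0]]]'; python3 -m handwheel '[[[0,0.1,0],[0,0,0]],[[0,0.2,0],[0,0,0]],[[0,0.2,0],[0,0,0]]]'
python3 - <<'E'
from h import *
go((0,.0795,.03),np.pi/2)
print(np.round(ctrl.landmark_of("side","food_box")[0]["position"]))
cv2.imwrite("pics/side2.png",ctrl.get_image("side"))
cv2.imwrite("pics/c2.png",cv2.resize(cv2.imread("pics/side2.png")[190:290,230:370],None,fx=5,fy=5,interpolation=cv2.INTER_CUBIC))
E
```

```text
t: 5.22
tool_pos: [0.5962, 0.1213, 0.031]
tool_rot: [3.137, -0.162, -0.001]
contact_force: [0.4, 2.3, 3.0]
opening: 0.0004
grip_force: 1.7
t: 5.6
tool_pos: [0.5961, 0.1193, 0.0311]
tool_rot: [3.137, -0.162, -0.001]
contact_force: [0.4, 3.7, 1.3]
opening: 0.0002
grip_force: 1.5
shift [0.01 0.02 0.11] turn [ 0.  0. -0.] | at local [-0.0001  0.0797  0.0311] F [0.4 3.7 1.3] t 5.6
[335. 285.]
```

View pics/c2.png

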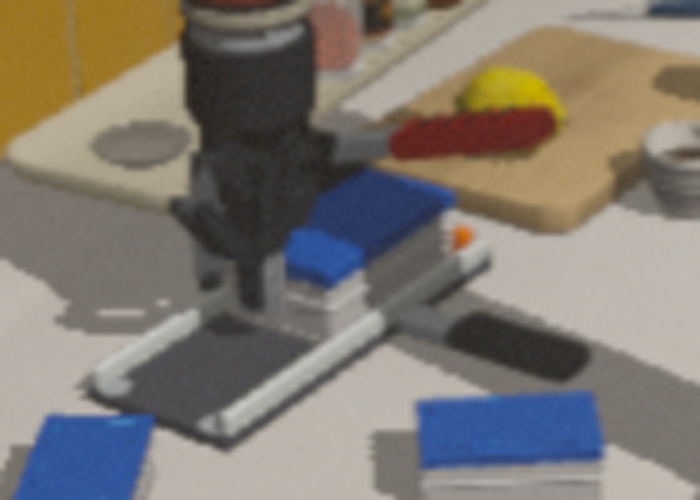

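The box is almost at the orange stop, whose end shows at crop (462,237). The force is still only sliding friction, so I keep pushing until it rises.

```bash
python3 -m handwheel '[[[0,0.1,0],[0,0,0]],[[0,0.2,0],[0,0,0]],[[0,0.2,0],[0,0,0]]]'; python3 -m handwheel '[[[0,0.1,0],[0,0,0]],[[0,0.2,0],[0,0,0]],[[0,0.2,0],[0,0,0]]]'
```

```text
t: 6.08
tool_pos: [0.5967, 0.1184, 0.0315]
tool_rot: [-3.135, 0.162, -0.003]
contact_force: [1.7, 6.0, 1.4]
opening: -0.0002
grip_force: 3.3
t: 6.45
tool_pos: [0.5975, 0.1178, 0.0323]
tool_rot: [-3.133, 0.162, -0.007]
contact_force: [3.9, 11.8, 0.9]
opening: -0.0001
grip_force: 5.7
```

```bash
python3 -m handwheel '[[[0,-0.8,0],[0,0,0]],[[0,-2,0],[0,0,0]],[[0,-2.5,-5],[0,0,0]],[[0,-2.5,-11],[0,0,0]],[[0,-2.5,-16],[0,0,0]]]'
python3 -m handwheel '[[[0,-2.5,-6],[0,0,0]],[[0,-6,-6],[0,0,0]],[[0,-12,-6],[0,0,0]]]'
python3 - <<'E'
from h import *
r={}
for c in("side","top"):
    im=ctrl.get_image(c); cv2.imwrite(f"pics/{c}3.png",im)
    for q in("food_box","handle"):
        r[c,q]=[np.round(d["position"]).tolist()+[round(d["score"],2)] for d in ctrl.landmark_of(c,q)][:4]; print(c,q,r[c,q])
h=tri(r["side","handle"][0][:2],r["top","handle"][0][:2]); print(np.round(h[0],3),np.round(loc(h[0]),3),h[1])
print("expect box px",proj("side",wor((0,0,.01))),proj("top",wor((0,0,.01))))
go((-.119,0,.2),np.pi/2)
a=cv2.imread("pics/side3.png")[180:300,240:400]; b=cv2.imread("pics/top3.png")[130:250,220:380]
cv2.imwrite("pics/c3.png",cv2.resize(np.hstack([a,b]),None,fx=2.5,fy=2.5,interpolation=cv2.INTER_CUBIC))
E
```

```text
t: 7.08
tool_pos: [0.5984, 0.1405, 0.1932]
tool_rot: [3.137, -0.162, 0.0]
contact_force: [0.4, 0.3, 1.3]
opening: -0.0
grip_force: 0.0
t: 7.45
tool_pos: [0.6117, 0.2598, 0.2529]
tool_rot: [3.137, -0.167, 0.004]
contact_force: [0.8, 0.4, 0.1]
opening: 0.0003
grip_force: 0.0
side food_box [[301.0, 247.0, 0.78], [338.0, 284.0, 0.73], [249.0, 296.0, 0.59]]
side handle [[329.0, 211.0, 0.64]]
top food_box [[305.0, 180.0, 0.98], [253.0, 250.0, 0.62], [212.0, 183.0, 0.57]]
top handle [[292.0, 221.0, 0.71]]
[0.472 0.058 0.16 ] [-0.117  0.006  0.16 ] 0.002600906700780372
expect box px [298.71325612 247.84187691] [303.32646536 185.58915371]
shift [-11.87  22.02   5.1 ] turn [ 0.001  0.001 -0.001] | at local [-0.      0.2202  0.2506] F [-0.6 -0.6 -0.5] t 7.75
```

View pics/c3.png

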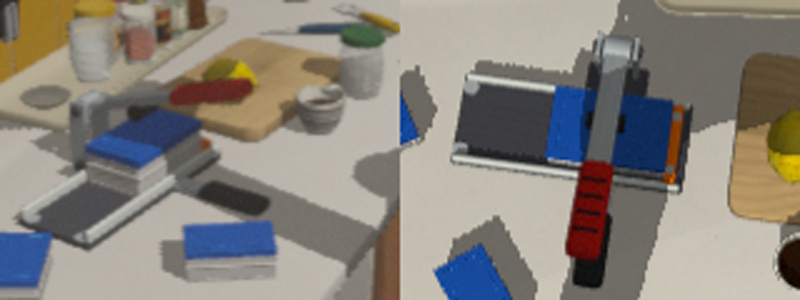

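The box is home: its right end meets the orange stop (right panel (680,140)), the lid is still loose and the pliers are open. Now I move over the handle.

```bash
python3 -m handwheel '[[[-3,5.4,0],[0,0,0]],[[-6,10.8,0],[0,0,0]],[[-9,16.2,0],[0,0,0]],[[-11.8,21.7,1],[0,0,0]],[[-11.8,21.7,5],[0,0,0]]]'; python3 -m handwheel '[[[0,0,1],[0,0,0]],[[0,0,2],[0,0,0]],[[0,0,2.5],[0,0,0]],[[0,0,2.5],[0,0,0]]]'
python3 - <<'E'
from h import *
go((-.118,.002,.153),np.pi/2)
for c in("side","top"): cv2.imwrite(f"pics/{c}4.png",ctrl.get_image(c))
a=cv2.imread("pics/side4.png")[160:280,250:410]; b=cv2.imread("pics/top4.png")[130:250,220:380]
cv2.imwrite("pics/c4.png",cv2.resize(np.hstack([a,b]),None,fx=2.5,fy=2.5,interpolation=cv2.INTER_CUBIC))
E
```

```text
t: 8.38
tool_pos: [0.4715, 0.0523, 0.2042]
tool_rot: [3.136, -0.172, 0.013]
contact_force: [0.4, 0.3, -0.8]
opening: -0.0
grip_force: 0.0
t: 8.88
tool_pos: [0.4715, 0.0564, 0.1766]
tool_rot: [3.137, -0.161, 0.0]
contact_force: [-0.2, 1.2, 0.6]
opening: -0.0
grip_force: 0.0
shift [-0.04  0.24  2.36] turn [ 0.    -0.     0.001] | at local [-0.1176  0.0044  0.1766] F [-0.2  1.2  0.6] t 8.88
```

View pics/c4.png

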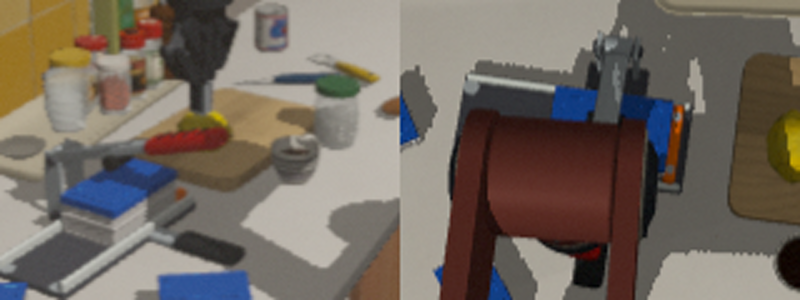

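The fingertips stand just above the middle of the red grip (left panel, tip (205,112), grip (190,138)). Next I press in steps.

```bash
python3 -m handwheel '[[[0,0.2,1.5],[0,0,0]],[[0,0.2,2.5],[0,0,0]],[[0,0.2,3.5],[0,0,0]],[[0,0.2,4.5],[0,0,0]],[[0,0.2,4.5],[0,0,0]]]'; python3 -m handwheel '[[[0,0,1],[0,0,0]],[[0,0,2],[0,0,0]],[[0,0,2.6],[0,0,0]],[[0,0,2.6],[0,0,0]]]'
```

```text
t: 9.6
tool_pos: [0.4706, 0.0541, 0.1303]
tool_rot: [3.137, -0.162, -0.002]
contact_force: [-0.8, -0.3, 2.5]
opening: 0.0004
grip_force: 1.0
t: 10.1
tool_pos: [0.4704, 0.0542, 0.1045]
tool_rot: [-3.137, 0.162, 0.002]
contact_force: [-1.2, 0.6, 2.9]
opening: -0.0001
grip_force: 1.2
```

Arm contact is at about 3 N, as expected. I go on through the snap.

```bash
python3 -m handwheel '[[[0,0,0.5],[0,0,0]],[[0,0,1],[0,0,0]],[[0,0,1.5],[0,0,0]],[[0,0,2],[0,0,0]],[[0,0,2]
,[0,0,0]]]'; python3 -m handwheel '[[[0,0,0.3],[0,0,0]],[[0,0,0.6],[0,0,0]],[[0,0,0.6],[0,0,0]]]'
```

```text
t: 10.72
tool_pos: [0.4709, 0.0541, 0.0856]
tool_rot: [-3.137, 0.162, 0.001]
contact_force: [-3.3, 0.7, 6.3]
opening: 0.0002
grip_force: 2.9
t: 11.1
tool_pos: [0.471, 0.0541, 0.084]
tool_rot: [3.137, -0.161, -0.005]
contact_force: [-19.3, 0.9, 31.8]
opening: -0.0
grip_force: 16.5
```

The force jumped to 32 N with the handle at 84 mm, so the lid is seated and now solid. I release and look.

```bash
python3 -m handwheel '[[[0,0,-1],[0,0,0]],[[0,0,-3],[0,0,0]],[[0,0,-6],[0,0,0]],[[0,0,-10],[0,0,0]],[[0,0,-15],[0,0,0]]]'; python3 -m handwheel '[[[0,-5,-1],[0,0,0]],[[0,-11,-2],[0,0,0]],[[0,-17,-2],[0,0,0]],[[0,-22,-2],[0,0,0]],[[0,-22,-2],[0,0,0]]]'
python3 - <<'E'
from h import *
r={}
for c in("side","top"):
    cv2.imwrite(f"pics/{c}5.png",ctrl.get_image(c))
    for q in("food_box","handle"):
        r[c,q]=[np.round(d["position"]).tolist()+[round(d["score"],2)] for d in ctrl.landmark_of(c,q)][:3]; print(c,q,r[c,q])
h=tri(r["side","handle"][0][:2],r["top","handle"][0][:2]); print(np.round(h[0],3))
a=cv2.imread("pics/side5.png")[190:280,250:350]; b=cv2.imread("pics/side3.png")[190:280,250:350]
cv2.imwrite("pics/c5.png",cv2.resize(np.hstack([b,a]),None,fx=4,fy=4,interpolation=cv2.INTER_CUBIC))
E
```

```text
t: 11.72
tool_pos: [0.4704, 0.054, 0.2289]
tool_rot: [3.137, -0.162, -0.002]
contact_force: [0.6, 0.8, 0.3]
opening: -0.0005
grip_force: 0.0
t: 12.35
tool_pos: [0.4934, 0.2756, 0.2481]
tool_rot: [-3.138, 0.155, 0.001]
contact_force: [0.7, -0.3, -0.2]
opening: -0.0002
grip_force: 0.0
side food_box [[250.0, 294.0, 0.89], [301.0, 248.0, 0.8], [332.0, 286.0, 0.68]]
side handle [[330.0, 212.0, 0.92]]
top food_box [[256.0, 249.0, 0.91], [211.0, 182.0, 0.88], [428.0, 238.0, 0.66]]
top handle [[296.0, 218.0, 0.56]]
[0.478 0.048 0.152]
```

View pics/c5.png

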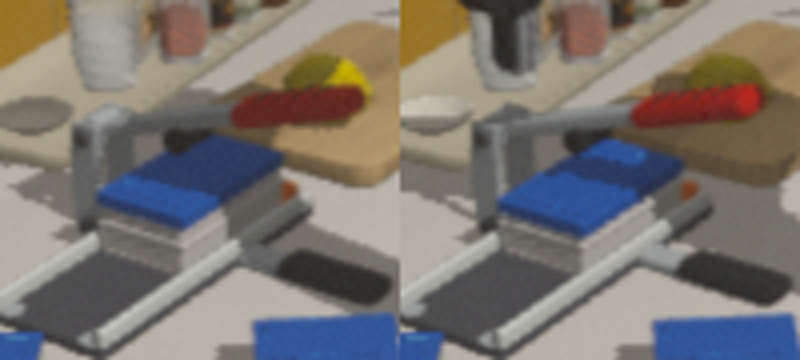

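View pics/top5.png

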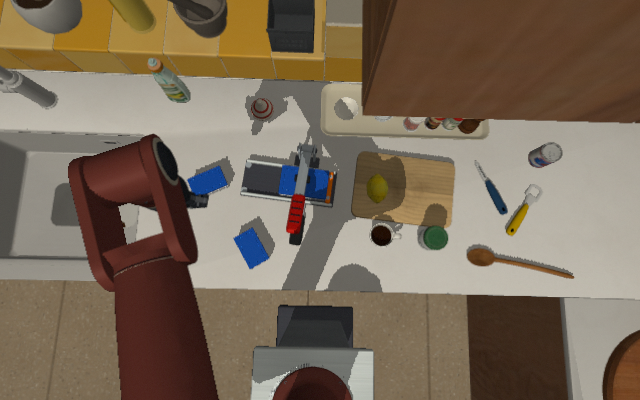

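Left is before the press, right is after. The lid edge sits about 2 px (about 6 mm) lower on the box (corner (183,228) to (585,235)), the box is still against the stop, and the pliers are open with the handle back at 152 mm. In the top view the mug (382,235) and jar (434,238) are where they were, and the arm is clear.

```bash
python3 -c "
from station import ctrl
print(ctrl.finish_job())"
```

```text
the job is handed in; nothing more can be done
None
```

I pushed the box home against the orange stop, snapped its lid on with the pliers and let them spring open, then handed the job in after about 13 s; no verdict came back, but the last pictures show the lid down and the mug and jar unmoved.

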